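# Return the tuber-sampling kit to its holders

### The arm

A 6-joint arm with a two-finger parallel gripper is mounted at the origin on the work surface. World frame = base frame: x ahead of the robot, y to its left, z up, the work surface at z = 0. Lengths are in m, angles in rad, forces in N, time in s.
With the tool pointing down it reaches from about 0.3 to 0.75 m from the base axis. Payload 8.5 kg.
Tool frame: the origin (TCP) lies at the very end of the fingers, on their centre line; the grasp point (between the pads) lies 19 mm behind it; z points along the fingers, y is the line along which they close (so a half turn about z gives the same grasp; the last joint's range is limited). The gripper opens to 85 mm and grips with 20 to 120 N. Pads are 22 mm wide; open, the fingers measure 114 mm over their backs; the gripper's body (76 mm by 85 mm) begins 54 mm behind the grasp point. The pads swing forward as they close: fully open they stand 13 mm farther back than shut.
Start: joints at [1.083, 0.381, 1.297, -0, 1.464, -0.215], TCP at [0.148, 0.53, 0.231] pointing down, gripper open.
Joint ranges: [-3.11, 3.11], [-0.89, 2.33], [0.22, 2.48], [-1.42, 4.56], [0.17, 2.85], [-2.88, 2.88]. Speed limits (rad/s): [2.39, 2.39, 3.14, 3.14, 3.14, 3.14].

### API

Orientations are given as a unit quaternion [w, x, y, z].
In Python, from cell import get_state, optics, job gives the robot as it stands. The module is installed in compiled form; this text tells all that it offers.
- The arm moves only by the shell command python3 -m creep 'ROWS'. ROWS is JSON, a list of rows, each an object of numbers: "jaw": the finger opening in cm, from 0 to 8.54; "x", "y", "z": the shift along the world's x, y, z in cm; "turn": the turn about the world's z in rad. A call has exactly 10 rows; each row is the pose to reach, as a shift and turn from the pose commanded when the call began; what a row does not reach only later rows make up. A row lasts 1/10 s, in which the tool goes at most 50 mm and 8.59 degrees, less where a joint would pass 70% of its speed; a pose out of reach is approached as far as the arm can. A call with a gripper value outside its range is refused whole. The fingers move at their own pace and stop on an object; the grip force is fixed at half the most. Time passes only in rows, so rows that repeat a pose let the fingers close, or fill a call up. It gives the time, the measured TCP pose, the force, the opening and the grip force at its end, in the units of the state.
- get_state(): the state, without advancing time (a new reading comes with each control period).
- optics.read_camera(name): name is "scene" or "side" or "wrist"; returns the picture (480x640x3 uint8, red, green, blue); there is no depth.
- optics.calibration(name): a dict with "K" (3x3 intrinsics, pixels), "extrinsics" (4x4, takes a point from world to camera coordinates). Camera axes: x right, y up, looking along -z (the intrinsics and any distortion apply to the point x, -y, -z); pixel columns grow to the right and rows downward; lengths in m; the calibration is good to about 2 mm. A picture is of the moment at which its call begins: read the wrist's pose just before it. calibration takes no time and is no camera call; for the wrist camera it gives the pose at the moment of the call.
- job.finish_job(): hands the job in; it is judged then, once.
The state is a dict: "time_s": time; "joints": joint angles; "dq": joint speeds; "joint_torque": joint torques, N m; "tool_pos": TCP position; "ee_rot": TCP orientation; "force": force on the tool from outside, world axes, zero at the start; "torque": the same for the moment, N m; "finger_gap": finger opening in m; "grip_force": force on a finger pad.
Only numpy, scipy, OpenCV 4.12 (cv2) and the standard library are available. Lean on these libraries where they do the work, as an engineer would, in place of code of your own. Each camera call takes 0.05 s, during which the arm holds its last target. There are 200 camera calls.

### The job

Put the four pieces of the potato-sampling kit back, each in the grey holder made for it: stand the wide amber jar in the large round seat, the narrow amber jar in the small round seat and the square white sample box in the square tray, all upright and flat on the holder's floor, and lay the steel T-handled borer along its rest, its shaft between all four posts, midway along, handle at either end. Leave the large cut potato half in the middle of the bench where it is.

Things in the scene. Friction and masses are not known exactly. Their poses are not given: they have to be found in the camera images.
- wide_jar: the wider of two amber jars with white caps: upright cylinder 60 mm in diameter, 70 mm high (the amber part the lowest 48 mm at full width). Loose, about 0.16 kg. Origin: centre of its underside; z up its axis
- narrow_jar: the narrower amber jar with white cap: upright cylinder 38 mm in diameter, 66 mm high (full width for the lowest 44 mm). Loose, about 0.07 kg. Origin: centre of its underside; z up its axis
- sample_box: closed white square plastic box with a white lid that carries a grey rib: 52 x 52 mm, 55 mm high (58 over the rib). Loose, about 0.09 kg. Origin: centre of its underside; x and y square to its sides, z up
- borer: steel cork borer lying flat on the bench: straight round shaft 16 mm in diameter, 110 mm long (x from -55 to +55 mm), with a crossbar handle 16 mm thick and 44 mm long, along y, at x = -55 mm. Loose, about 0.12 kg. Origin: middle of the shaft on its axis, 8 mm above the bench when lying; x along the shaft away from the handle
- wide_seat: the larger of two: fixed grey plastic round seat, an open ring on a base: outer 90 mm, opening 78 mm in diameter, rim 12 mm high, inside floor 4 mm above the bench. Origin: centre of its underside, on the bench. z up
- narrow_seat: the smaller of two: fixed grey plastic round seat, an open ring on a base: outer 68 mm, opening 56 mm in diameter, rim 12 mm high, inside floor 4 mm above the bench. Origin: centre of its underside, on the bench. z up
- square_tray: fixed grey plastic square tray, 80 x 80 mm outside, opening 68 x 68 mm, rim 12 mm high, inside floor 4 mm above the bench. Origin: centre of its underside, on the bench; x and y square to its sides, z up
- borer_rest: fixed grey plastic rest for the borer: base plate 150 x 60 mm, 4 mm thick, with four square posts (10 x 10 mm, tops 18 mm above the bench) centred at x = +-35, y = +-21 mm: a channel 32 mm wide along x, 60 mm free between the post pairs for fingers. Origin: centre of its underside, on the bench; x along the channel, z up. The shaft lies on the plate, axis 12 mm above the bench
- tuber: the larger of two cut potato halves, lying on its cut face near the middle of the bench: dome 60 mm in diameter, 32 mm high, loose, to be left alone. Origin: centre of its underside. The other clutter among the kit (a small potato half, a rubber stopper) is under 26 mm high; taller equipment stands beyond x = 0.75 m or |y| = 0.55 m
Things that resemble listed ones, but are neither listed nor needed, are in the scene too. What is shaped like the narrow_seat but turquoise is not meant. What is shaped like the borer_rest but turquoise or yellow is not meant.

How it is judged:
At the end, for the whole second after the job is handed in: Jars and box at rest, upright within 0.1 rad, on the floor of their own holders (centres within 11.5 mm, box 14 mm); borer at rest on its rest between the posts (11 mm across, 18 mm along, 0.25 rad, either way round); large potato half within 30 mm of its start (horizontal distance between wide_jar and wide_seat below 0.0115 m and z of wide_jar in the frame of wide_seat between 0.001 and 0.008 m and angle between each of wide_jar, narrow_jar, sample_box's own z axis and vertical below 0.1 rad and linear speed of each of wide_jar, narrow_jar, sample_box, borer below 0.02 m/s and horizontal distance between narrow_jar and narrow_seat below 0.0115 m and z of narrow_jar in the frame of narrow_seat between 0.001 and 0.008 m and horizontal distance between sample_box and square_tray below 0.014 m and z of sample_box in the frame of square_tray between 0.001 and 0.008 m and y of borer in the frame of borer_rest between -0.011 and 0.011 m and x of borer in the frame of borer_rest between -0.018 and 0.018 m and z of borer in the frame of borer_rest between 0.008 and 0.017 m and angle between the x axis of borer and the x axis of borer_rest, either way round below 0.25 rad and distance of tuber from where it was at the start of the episode below 0.03 m); the robot touches nothing.
It fails at once if the large cut potato half was pushed away (more than 30 mm) (distance of tuber from where it was at the start of the episode above 0.03 m).
It also fails if it takes over 106 s, if anything falls off the work surface, if the arm or the gripper's body presses on something with over 40 N, if the wrist force passes 120 N, or if a joint passes its speed limit or range.

## Working session

There is one attempt and no reset: what is moved stays moved. The work goes in short steps, Python scripts to look and compute and a shell command to move; the robot and the scene stay as the last step left them, time stands still between calls to the robot, and variables do not carry over. Pictures are saved under pics/ and viewed, at most 14 in all, crops included, and the job is handed in when it is done.

```bash
mkdir -p pics
cat > h.py <<'E'
import numpy as np, cv2
from cell import get_state, optics, job
def ray(c,u,v):
    K=np.array(c["K"]);E=np.array(c["extrinsics"])
    d=np.linalg.inv(K)@[u,v,1]; d=np.array([d[0],-d[1],-d[2]])
    R=E[:3,:3]; return -R.T@E[:3,3], R.T@d
def onz(c,u,v,z):
    o,d=ray(c,u,v); return o+d*(z-o[2])/d[2]
def proj(c,p):
    K=np.array(c["K"]);E=np.array(c["extrinsics"])
    q=E[:3,:3]@p+E[:3,3]; q=K@[q[0],-q[1],-q[2]]; return q[:2]/q[2]
E
python3 - <<'E'
from h import *
print(get_state())
for n in ["scene","side","wrist"]:
    c=optics.calibration(n); print(n,c, ray(c,320,240))
    im=optics.read_camera(n); cv2.imwrite(f"pics/{n}0.png",im[...,::-1])
E
```

```text
{'time_s': 0.0, 'joints': array([ 1.08268433e+00,  3.81211475e-01,  1.29826841e+00,  1.28237629e-05,
        1.46361372e+00, -2.15303626e-01]), 'dq': array([-4.29058819e-05,  5.37253391e-04,  6.95206378e-04, -9.92063720e-05,
        1.66101427e-04, -1.52813021e-04]), 'joint_torque': array([ 8.14178948e-04, -4.48459196e+01, -2.31282091e+01, -1.43167285e-04,
        4.72113359e-03, -2.72252407e-06]), 'tool_pos': array([0.14804837, 0.52939049, 0.2307009 ]), 'ee_rot': array([-2.64524966e-04,  1.35982235e-01,  9.90710991e-01, -7.02341323e-04]), 'force': array([0.53222096, 0.39726471, 0.1635269 ]), 'torque': array([-0.02826927,  0.01605002, -0.02954648]), 'grip_force': 0.0, 'finger_gap': 0.08559677693168412}
scene {'K': array([[549.55715955,   0.        , 317.27073615],
       [  0.        , 549.55715955, 233.53128515],
       [  0.        ,   0.        ,   1.        ]]), 'extrinsics': array([[-0.84729204,  0.53097131,  0.01287128,  0.34860831],
       [-0.45585834, -0.73944028,  0.49540009,  0.19594452],
       [ 0.27256077,  0.41388107,  0.86856956, -1.45925569],
       [ 0.        ,  0.
[... 476 characters left out ...]
904 , -0.83662038],
       [ 0.        ,  0.        ,  0.        ,  1.        ]])} (array([-0.13683031, -0.59016854,  0.69563057]), array([ 0.56735283,  0.55887099, -0.60516535]))
wrist {'K': array([[415.20938819,   0.        , 320.33612933],
       [  0.        , 415.20938819, 239.25099293],
       [  0.        ,   0.        ,   1.        ]]), 'extrinsics': array([[ 0.26890855,  0.96316503, -0.00114668, -0.54921312],
       [-0.92749274,  0.25862774, -0.26994243,  0.03356587],
       [-0.25970255,  0.07365337,  0.96287578, -0.37836455],
       [ 0.        ,  0.        ,  0.        ,  1.        ]])} (array([0.08055797, 0.54816963, 0.37274914]), array([ 0.26115798, -0.07489964, -0.9623879 ]))
```

View pics/scene0.png

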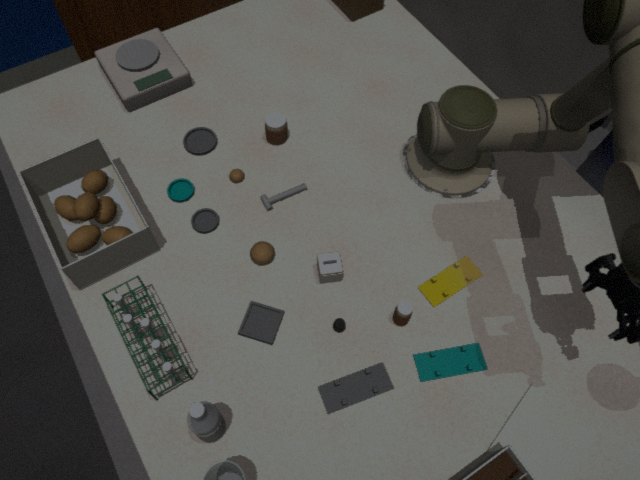

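View pics/side0.png

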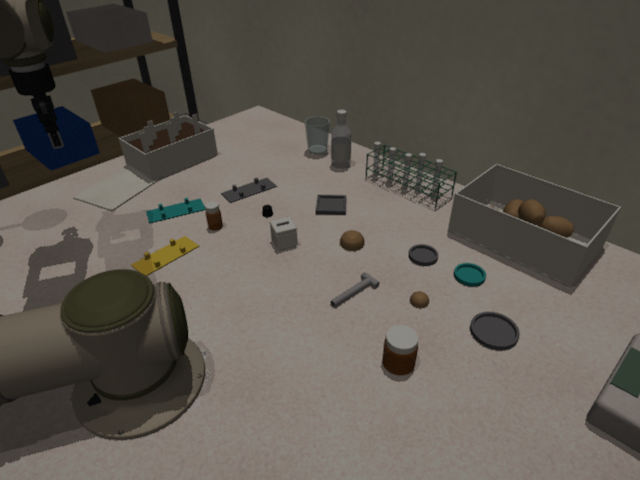

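The scene view shows everything: wide jar (276,130), narrow jar (402,313), box (330,266) and borer (285,195). The grey holders are the wide seat (200,141), narrow seat (205,221), tray (262,322) and rest (355,387). The tuber is at (262,253). The side view matches.

```bash
cat > seg.py <<'E'
from h import *
P={"scene":dict(wseat=(200,141),nseat=(205,221),tray=(262,322),rest=(355,387),tuber=(262,253),borer=(285,195),box=(330,266),wjar=(276,130),njar=(402,313)),
 "side":dict(wseat=(495,330),nseat=(423,255),tray=(331,205),rest=(249,189),tuber=(352,240),borer=(355,290),box=(284,235),wjar=(400,350),njar=(214,216))}
Z=dict(wseat=.006,nseat=.006,tray=.006,rest=.002,tuber=.012,borer=.008,box=.0275,wjar=.035,njar=.033)
R={}
for n in P:
    c=optics.calibration(n); im=cv2.imread(f"pics/{n}0.png").astype(float)
    bg=cv2.medianBlur(im.astype(np.uint8),101).astype(float) 
    D=np.abs(im-bg).max(2)
    for k,(u,v) in P[n].items():
        m=np.zeros(D.shape,np.uint8); h=48
        s=np.s_[max(v-h,0):v+h,max(u-h,0):u+h]; m[s]=(D[s]>26)
        m=cv2.morphologyEx(m,cv2.MORPH_CLOSE,np.ones((3,3)))
        cs,_=cv2.findContours(m,cv2.RETR_EXTERNAL,cv2.CHAIN_APPROX_NONE)
        cs=[q for q in cs if cv2.contourArea(q)>40]
        q=min(cs,key=lambda q:-cv2.pointPolygonTest(q,(u,v),True))
        g=np.array([onz(c,*p[0],Z[k])[:2] for p in q],np.float32)
        M=cv2.moments(q); cen=(M['m10']/M['m00'],M['m01']/M['m00'])
        (cx,cy),(a,b),t=cv2.minAreaRect(g)
        R.setdefault(k,[]).append(ray(c,*cen))
        print(n,k,np.round(cen,1),"cen",np.round(onz(c,*cen,Z[k])[:2],4),"rect",np.round([cx,cy,a,b],4),round(t,1))
for k,((o1,d1),(o2,d2)) in R.items():
    A=np.stack([d1,-d2],1); s=np.linalg.lstsq(A,o2-o1,rcond=None)[0]
    p,q=o1+s[0]*d1,o2+s[1]*d2; print(k,np.round((p+q)/2,4),"gap",round(np.linalg.norm(p-q),4))
E
python3 seg.py
```

```text
scene wseat [199.9 141. ] cen [ 0.5344 -0.3959] rect [ 0.534  -0.3965  0.097   0.0907] 63.1
scene nseat [204.9 220.6] cen [ 0.6339 -0.1649] rect [ 0.6334 -0.1654  0.0729  0.0685] 63.0
scene tray [261.1 322.6] cen [0.6456 0.1385] rect [0.645  0.1378 0.0847 0.0833] 40.5
scene rest [355.1 387.5] cen [0.5476 0.367 ] rect [0.5463 0.3668 0.0616 0.1521] 78.7
scene tuber [262.1 253.2] cen [ 0.5599 -0.0092] rect [ 0.5586 -0.0096  0.0649  0.0589] 61.4
scene borer [281.3 196.3] cen [ 0.4387 -0.1272] rect [ 0.4305 -0.1309  0.1198  0.0481] 0.3
scene box [329.6 276.5] cen [0.4613 0.1318] rect [0.4514 0.1182 0.0662 0.0597] 57.9
scene wjar [276.6 134.6] cen [ 0.3593 -0.286 ] rect [ 0.3565 -0.2886  0.0774  0.0634] 60.6
scene njar [400.1 318. ] cen [0.3856 0.2992] rect [0.3837 0.298  0.0423 0.039 ] 32.8
side wseat [494.1 330.9] cen [ 0.5313 -0.3984] rect [ 0.5329 -0.397   0.1011  0.09  ] 17.6
side nseat [422.8 255. ] cen [ 0.6314 -0.1671] rect [ 0.632  -0.1656  0.0828  0.0664] 33.0
side tray [330.9 204.9] cen [0.642  0.1338] rect [0.6439 0.1357 0.1028 0.0829] 40.0
side rest [248.2 189.6] cen [0.5442 0
[... 156 characters left out ...]
290. ] cen [ 0.4324 -0.1314] rect [ 0.4274 -0.137   0.1296  0.0515] 4.1
side box [283.4 240.1] cen [0.4302 0.0897] rect [0.4394 0.0986 0.1216 0.0655] 48.9
side wjar [398.3 361.5] cen [ 0.3251 -0.3215] rect [ 0.33   -0.3184  0.0921  0.0615] 29.6
side njar [196.4 212.8] cen [0.3509 0.332 ] rect [0.3545 0.3308 0.1165 0.1898] 18.0
wseat [ 0.5338 -0.3978  0.0035] gap 0.0003
nseat [ 0.6336 -0.166   0.0041] gap 0.0002
tray [0.6454 0.1372 0.0028] gap 0.0004
rest [0.5464 0.3674 0.0006] gap 0.0023
tuber [ 0.559  -0.012   0.0067] gap 0.0005
borer [ 0.4368 -0.129   0.0037] gap 0.0019
box [ 0.454   0.12   -0.0016] gap 0.0023
wjar [ 0.3474 -0.309   0.0038] gap 0.0009
njar [0.3659 0.3115 0.0348] gap 0.0464
```

View pics/wrist0.png

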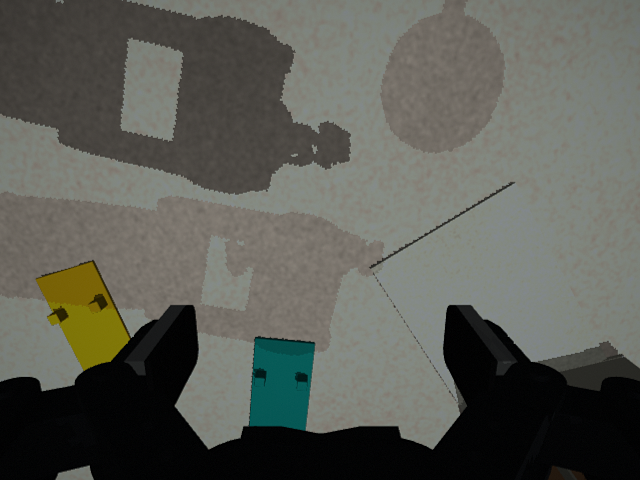

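Run:
```python
from h import *
t=[]
for n,ps in (("scene",[(276,130),(402,313),(330,266),(285,195)]),("side",[(400,350),(214,216),(284,235),(355,290)])):
    im=cv2.imread(f"pics/{n}0.png"); t.append(np.hstack([cv2.resize(im[v-25:v+25,u-25:u+25],None,fx=4,fy=4,interpolation=cv2.INTER_CUBIC) for u,v in ps]))
cv2.imwrite("pics/crops.png",np.vstack(t))
R={}
for n,ps in (("scene",dict(w=(276,130),n=(402,313))),("side",dict(w=(400,350),n=(214,216)))):
    im=cv2.imread(f"pics/{n}0.png");hsv=cv2.cvtColor(im,cv2.COLOR_BGR2HSV);c=optics.calibration(n)
    for k,(u,v) in ps.items():
        m=np.zeros(im.shape[:2],np.uint8);s=np.s_[v-35:v+35,u-22:u+22]
        m[s]=((hsv[s][...,1]>140)&(hsv[s][...,0]<18)); 
        cs,_=cv2.findContours(m,0,1);q=max(cs,key=cv2.contourArea);x,y,w,h=cv2.boundingRect(q);M=cv2.moments(q)
        print(n,k,x,y,w,h,M['m10']/M['m00'],M['m01']/M['m00'])
        q=q[:,0].astype(float)
        # lowest silhouette point: near edge of base at z=0
        cu=M['m10']/M['m00']; o,d=ray(c,cu,y+h-.5); p=onz(c,cu,y+h-.5,0); f=(p-o);f[2]=0;f/=np.linalg.norm(f)
        print(k,"base centre",np.round(p+f*(.03 if k=="w" else .019),4))
```

```text
scene w 272 132 3 3 273.1111111111111 132.77777777777777
w base centre [ 0.3411 -0.3445  0.    ]
scene n 401 321 3 4 402.3333333333333 321.66666666666663
n base centre [0.363  0.2963 0.    ]
side w 383 343 34 32 398.37156612857547 361.8133673180402
w base centre [ 0.3526 -0.3096  0.    ]
side n 207 211 15 19 214.27763041556142 220.81343943412907
n base centre [0.3722 0.296  0.    ]
```

View pics/crops.png

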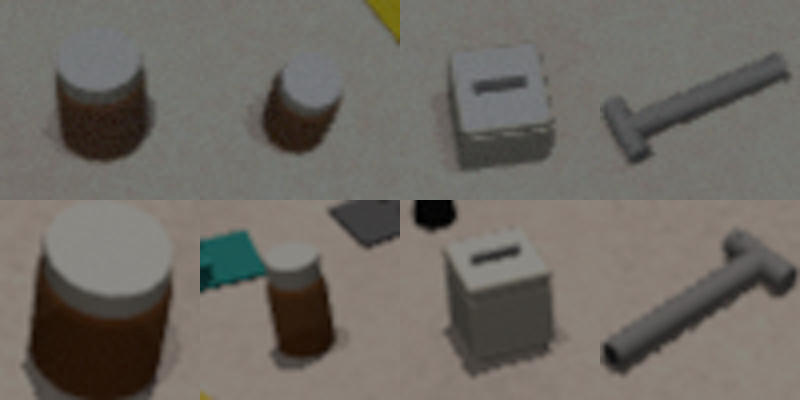

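Run:
```python
from h import *
c={n:optics.calibration(n) for n in("scene","side")}
def two(k,a,b,z):
    p=onz(c["scene"],*a,z);q=onz(c["side"],*b,z);print(k,np.round(p[:2],4),np.round(q[:2],4),"mean",np.round((p+q)[:2]/2,4));return (p+q)[:2]/2
two("wj",(275.75,119.5),(402,336.75),.07)
two("nj",(404.5,308.5),(212.5,206),.066)
for n,q in(("scene",[(317.5,253.5),(341.25,252.25),(343.25,271.5),(319.75,273.5)]),("side",[(270.25,220.5),(289.5,217.5),(296.75,228.75),(275.25,233)])):
    g=np.array([onz(c[n],*p,.055)[:2] for p in q],np.float32);print("box",n,g.mean(0),cv2.minAreaRect(g),[round(float(np.linalg.norm(g[i]-g[i-1])),4) for i in range(4)],[round(float(np.degrees(np.arctan2(*(g[i]-g[i-1])[::-1])))%90,1) for i in range(4)])
t=two("tip",(306.25,186.25),(333,303),.008);h=two("handle",(267,202.5),(370.5,280.5),.008)
print("len",np.linalg.norm(t-h),"mid",(t+h)/2,"ang",np.degrees(np.arctan2(*(t-h)[::-1])))
```

```text
wj [ 0.3492 -0.3044] [ 0.3479 -0.3085] mean [ 0.3485 -0.3065]
nj [0.3764 0.2944] [0.3713 0.282 ] mean [0.3739 0.2882]
box scene [0.4486327  0.11407338] ((0.448118656873703, 0.11383156478404999), (0.050625599920749664, 0.0543491430580616), 63.61474609375) [0.0506, 0.0544, 0.0488, 0.0529] [63.6, 61.7, 62.0, 63.6]
box side [0.44638792 0.10671007] ((0.44747596979141235, 0.10692664235830307), (0.05320936441421509, 0.051673706620931625), 62.021968841552734) [0.0532, 0.0471, 0.0506, 0.0517] [61.4, 58.6, 66.6, 62.0]
tip [ 0.3693 -0.1204] [ 0.3718 -0.1241] mean [ 0.3706 -0.1222]
handle [ 0.4787 -0.1298] [ 0.4784 -0.1364] mean [ 0.4786 -0.1331]
len 0.10854049743617519 mid [ 0.42456531 -0.12766436] ang 174.25803958645736
```

```bash
python3 -m creep '[{"x":22.7,"y":-23.6,"z":-8,"jaw":8.5},{"x":22.7,"y":-23.6,"z":-8,"jaw":8.5},{"x":22.7,"y":-23.6,"z":-8,"jaw":8.5},{"x":22.7,"y":-23.6,"z":-8,"jaw":8.5},{"x":22.7,"y":-23.6,"z":-8,"jaw":8.5},{"x":22.7,"y":-23.6,"z":-8,"jaw":8.5},{"x":22.7,"y":-23.6,"z":-8,"jaw":8.5},{"x":22.7,"y":-23.6,"z":-8,"jaw":8.5},{"x":22.7,"y":-23.6,"z":-8,"jaw":8.5},{"x":22.7,"y":-23.6,"z":-8,"jaw":8.5}]'
python3 - <<'E'
from h import *
c=optics.calibration("wrist");im=optics.read_camera("wrist");cv2.imwrite("pics/w1.png",im[...,::-1]);np.save("w1.npy",c)
print(get_state()["tool_pos"],[proj(c,np.array([.375,.294,z])) for z in(0,.066)])
E
```

```text
[0.14811462 0.52952139 0.23095577] [array([169.21832441, 456.99684894]), array([144.56651301, 511.36390804])]validation failed for argument at $[0]...
```

View pics/w1.png

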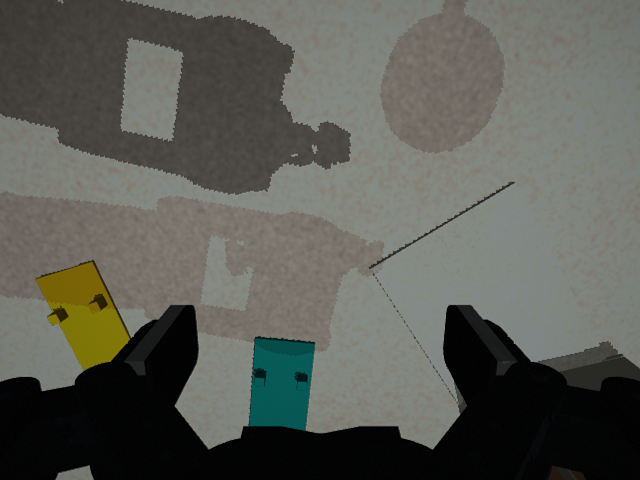

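```bash
python3 -m creep '[{"x":22.7,"y":-23.6,"z":-8,"turn":0,"jaw":8.5},{"x":22.7,"y":-23.6,"z":-8,"turn":0,"jaw":8.5},{"x":22.7,"y":-23.6,"z":-8,"turn":0,"jaw":8.5},{"x":22.7,"y":-23.6,"z":-8,"turn":0,"jaw":8.5},{"x":22.7,"y":-23.6,"z":-8,"turn":0,"jaw":8.5},{"x":22.7,"y":-23.6,"z":-8,"turn":0,"jaw":8.5},{"x":22.7,"y":-23.6,"z":-8,"turn":0,"jaw":8.5},{"x":22.7,"y":-23.6,"z":-8,"turn":0,"jaw":8.5},{"x":22.7,"y":-23.6,"z":-8,"turn":0,"jaw":8.5},{"x":22.7,"y":-23.6,"z":-8,"turn":0,"jaw":8.5}]'
python3 - <<'E'
from h import *
c=optics.calibration("wrist");im=optics.read_camera("wrist");cv2.imwrite("pics/w2.png",im[...,::-1])
print(get_state()["tool_pos"],get_state()["time_s"],[proj(c,np.array([.375,.294,z])) for z in(0,.066)])
E
```

```text
time_s: 1.2
tool_pos: [0.3746, 0.2942, 0.1515]
ee_rot: [0.0, 0.136, 0.991, 0.0]
force: [-0.4, -0.7, -0.5]
finger_gap: 0.0849
grip_force: 0.0
[0.37453918 0.294417   0.151599  ] 1.25 [array([320.43428571, 223.53764638]), array([320.50484822, 250.44741216])]
```

View pics/w2.png

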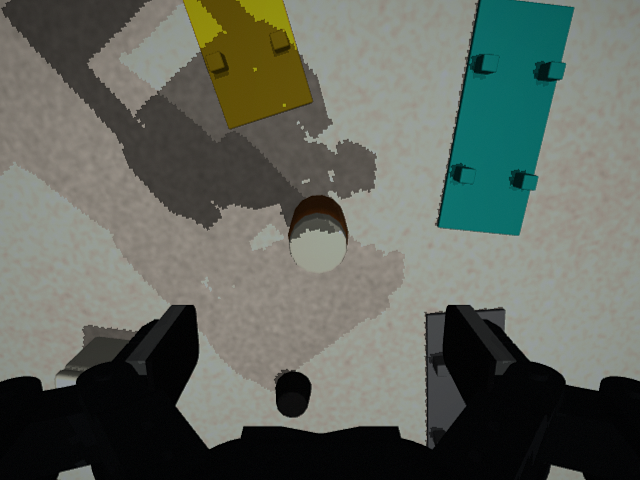

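The wrist view shows the narrow jar's cap at (318,245), where (320,250) was predicted. That is about 3 mm off, so I shift by that and grasp.

```bash
python3 -m creep '[{"x":-0.25,"y":-0.1,"z":-5,"turn":0,"jaw":8.5},{"x":-0.25,"y":-0.1,"z":-9,"turn":0,"jaw":8.5},{"x":-0.25,"y":-0.1,"z":-12,"turn":0,"jaw":8.5},{"x":-0.25,"y":-0.1,"z":-13.9,"turn":0,"jaw":8.5},{"x":-0.25,"y":-0.1,"z":-13.9,"turn":0,"jaw":8.5},{"x":-0.25,"y":-0.1,"z":-13.9,"turn":0,"jaw":3},{"x":-0.25,"y":-0.1,"z":-13.9,"turn":0,"jaw":3},{"x":-0.25,"y":-0.1,"z":-13.9,"turn":0,"jaw":3},{"x":-0.25,"y":-0.1,"z":-13.9,"turn":0,"jaw":3},{"x":-0.25,"y":-0.1,"z":-13.9,"turn":0,"jaw":3}]'
```

```text
time_s: 2.25
tool_pos: [0.3731, 0.293, 0.0136]
ee_rot: [0.001, 0.136, 0.991, 0.001]
force: [-2.4, -0.0, 8.7]
finger_gap: 0.0368
grip_force: 59.5
```

```bash
python3 -m creep '[{"x":0,"y":0,"z":5,"turn":0,"jaw":3},{"x":0,"y":0,"z":10,"turn":0,"jaw":3},{"x":2,"y":-4,"z":11,"turn":0,"jaw":3},{"x":4,"y":-8,"z":11,"turn":0,"jaw":3},{"x":6.5,"y":-12,"z":11,"turn":0,"jaw":3},{"x":9,"y":-16,"z":11,"turn":0,"jaw":3},{"x":11.5,"y":-20,"z":11,"turn":0,"jaw":3},{"x":13.5,"y":-24,"z":11,"turn":0,"jaw":3},{"x":16,"y":-28,"z":11,"turn":0,"jaw":3},{"x":18,"y":-32,"z":11,"turn":0,"jaw":3}]'
python3 -m creep '[{"x":2,"y":-4,"z":0,"turn":0,"jaw":3},{"x":4,"y":-8,"z":0,"turn":0,"jaw":3},{"x":6,"y":-11,"z":0,"turn":0,"jaw":3},{"x":7.9,"y":-13.9,"z":0,"turn":0,"jaw":3},{"x":7.9,"y":-13.9,"z":0,"turn":0,"jaw":3},{"x":7.9,"y":-13.9,"z":0,"turn":0,"jaw":3},{"x":7.9,"y":-13.9,"z":-3,"turn":0,"jaw":3},{"x":7.9,"y":-13.9,"z":-5,"turn":0,"jaw":3},{"x":7.9,"y":-13.9,"z":-6,"turn":0,"jaw":3},{"x":7.9,"y":-13.9,"z":-6,"turn":0,"jaw":3}]'
python3 - <<'E'
from h import *
c=optics.calibration("wrist");im=optics.read_camera("wrist");cv2.imwrite("pics/w3.png",im[...,::-1])
print([proj(c,np.array([.633+.034*a,-.166+.034*b,.012])).round() for a,b in((0,0),(1,0),(-1,0),(0,1),(0,-1))])
E
```

```text
time_s: 3.25
tool_pos: [0.5535, -0.0293, 0.1229]
ee_rot: [0.001, 0.136, 0.991, -0.0]
force: [1.1, 0.3, -0.9]
finger_gap: 0.0364
grip_force: 60.6
time_s: 4.25
tool_pos: [0.631, -0.1653, 0.0616]
ee_rot: [-0.001, 0.136, 0.991, 0.0]
force: [0.1, 0.6, -0.6]
finger_gap: 0.0367
grip_force: 60.6
[array([321., 276.]), array([338., 336.]), array([301., 210.]), array([388., 258.]), array([255., 293.])]
```

View pics/w3.png

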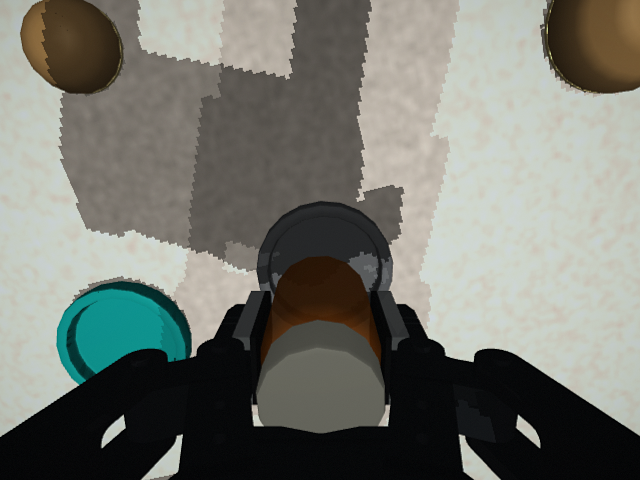

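The seat spans columns 258–391 with its top at row 202. That puts its centre within about 2 mm of the tool, so I lower and release.

```bash
python3 -m creep '[{"x":-0.1,"y":0.1,"z":-2,"turn":0,"jaw":3},{"x":-0.1,"y":0.1,"z":-3.5,"turn":0,"jaw":3},{"x":-0.1,"y":0.1,"z":-4.3,"turn":0,"jaw":3},{"x":-0.1,"y":0.1,"z":-4.3,"turn":0,"jaw":3},{"x":-0.1,"y":0.1,"z":-4.3,"turn":0,"jaw":5},{"x":-0.1,"y":0.1,"z":-4.3,"turn":0,"jaw":5.5},{"x":-0.1,"y":0.1,"z":-4.3,"turn":0,"jaw":6},{"x":-0.1,"y":0.1,"z":-4.3,"turn":0,"jaw":6},{"x":-0.1,"y":0.1,"z":0,"turn":0,"jaw":6},{"x":-0.1,"y":0.1,"z":5,"turn":0,"jaw":6}]'
python3 - <<'E'
from h import *
c=optics.calibration("scene");im=optics.read_camera("scene");cv2.imwrite("pics/s1.png",im[...,::-1])
E
```

```text
time_s: 5.3
tool_pos: [0.6298, -0.165, 0.1119]
ee_rot: [-0.002, 0.136, 0.991, 0.001]
force: [1.3, -1.1, 0.5]
finger_gap: 0.0597
grip_force: 0.0
```

```bash
python3 -m creep '[{"x":0,"y":0,"z":4,"turn":0,"jaw":8.5},{"x":-28.1,"y":-14,"z":4,"turn":0,"jaw":8.5},{"x":-28.1,"y":-14,"z":4,"turn":0,"jaw":8.5},{"x":-28.1,"y":-14,"z":4,"turn":0,"jaw":8.5},{"x":-28.1,"y":-14,"z":4,"turn":0,"jaw":8.5},{"x":-28.1,"y":-14,"z":4,"turn":0,"jaw":8.5},{"x":-28.1,"y":-14,"z":4,"turn":0,"jaw":8.5},{"x":-28.1,"y":-14,"z":4,"turn":0,"jaw":8.5},{"x":-28.1,"y":-14,"z":4,"turn":0,"jaw":8.5},{"x":-28.1,"y":-14,"z":4,"turn":0,"jaw":8.5}]'
python3 - <<'E'
from h import *
c=optics.calibration("wrist");w=optics.read_camera("wrist")[...,::-1];s=optics.read_camera("scene")[...,::-1]
print([proj(c,np.array([.3488+a,-.305+b,z])).round() for a,b,z in((0,0,0),(0,0,.07),(.03,0,.07),(-.03,0,.07))])
cr=cv2.resize(s[190:250,170:240],(560,480),interpolation=cv2.INTER_CUBIC)
cv2.imwrite("pics/w4.png",cv2.resize(np.hstack([w,cr]),(800,320)))
hsv=cv2.cvtColor(np.ascontiguousarray(w),cv2.COLOR_BGR2HSV)
m=((hsv[...,1]>150)&(hsv[...,0]<18)).astype(np.uint8);cs,_=cv2.findContours(m,0,1);print([cv2.boundingRect(q) for q in cs if cv2.contourArea(q)>300])
E
```

```text
time_s: 6.35
tool_pos: [0.3501, -0.3054, 0.1525]
ee_rot: [0.0, 0.136, 0.991, -0.0]
force: [0.7, 1.3, 0.2]
finger_gap: 0.0848
grip_force: 0.0
[array([321., 221.]), array([321., 249.]), array([335., 296.]), array([306., 198.])]
[(547, 467, 39, 13), (274, 179, 94, 54)]
```

View pics/w4.png

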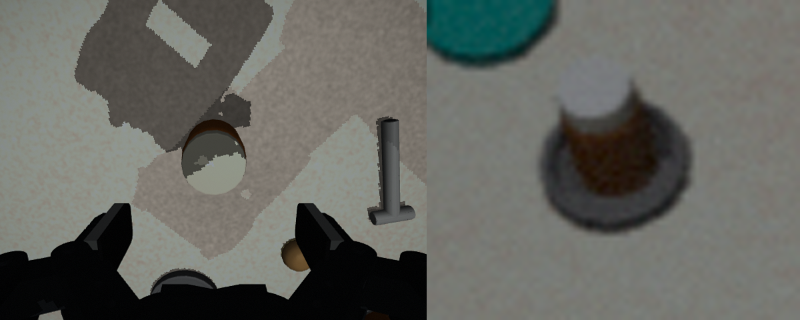

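The narrow jar stands upright in its seat. The wide jar's cap is centred at column 320 and sits about 2 mm nearer the robot. I grasp it.

```bash
python3 -m creep '[{"x":-0.3,"y":0,"z":-5,"turn":0,"jaw":8.5},{"x":-0.3,"y":0,"z":-9,"turn":0,"jaw":8.5},{"x":-0.3,"y":0,"z":-12,"turn":0,"jaw":8.5},{"x":-0.3,"y":0,"z":-14,"turn":0,"jaw":8.5},{"x":-0.3,"y":0,"z":-14,"turn":0,"jaw":8.5},{"x":-0.3,"y":0,"z":-14,"turn":0,"jaw":5},{"x":-0.3,"y":0,"z":-14,"turn":0,"jaw":5},{"x":-0.3,"y":0,"z":-14,"turn":0,"jaw":5},{"x":-0.3,"y":0,"z":-14,"turn":0,"jaw":5},{"x":-0.3,"y":0,"z":-14,"turn":0,"jaw":5}]'
```

```text
time_s: 7.45
tool_pos: [0.3474, -0.3058, 0.0138]
ee_rot: [0.001, 0.136, 0.991, -0.001]
force: [1.4, 1.7, 6.4]
finger_gap: 0.0581
grip_force: 64.7
```

```bash
python3 -m creep '[{"x":0,"y":0,"z":5,"turn":0,"jaw":5},{"x":2,"y":-1,"z":9,"turn":0,"jaw":5},{"x":6,"y":-3,"z":9,"turn":0,"jaw":5},{"x":10,"y":-5,"z":9,"turn":0,"jaw":5},{"x":14,"y":-7,"z":9,"turn":0,"jaw":5},{"x":18.5,"y":-9.1,"z":9,"turn":0,"jaw":5},{"x":18.5,"y":-9.1,"z":9,"turn":0,"jaw":5},{"x":18.5,"y":-9.1,"z":7,"turn":0,"jaw":5},{"x":18.5,"y":-9.1,"z":5,"turn":0,"jaw":5},{"x":18.5,"y":-9.1,"z":5,"turn":0,"jaw":5}]'
python3 - <<'E'
from h import *
c=optics.calibration("wrist");w=np.ascontiguousarray(optics.read_camera("wrist")[...,::-1]);cv2.imwrite("pics/w5.png",w)
t=np.linspace(0,2*np.pi,60);q=np.array([proj(c,np.array([.533+.045*np.cos(a),-.397+.045*np.sin(a),.012])) for a in t])
print(q.min(0),q.max(0))
for p in q: cv2.circle(w,tuple(int(x) for x in p),1,(0,255,0),-1)
cv2.imwrite("pics/w5.png",w)
E
```

```text
time_s: 8.45
tool_pos: [0.5304, -0.395, 0.0603]
ee_rot: [-0.002, 0.136, 0.991, 0.002]
force: [-0.2, 0.2, -1.9]
finger_gap: 0.0583
grip_force: 66.2
[225.84289725 186.62930636] [410.245015   360.01818724]
```

View pics/w5.png

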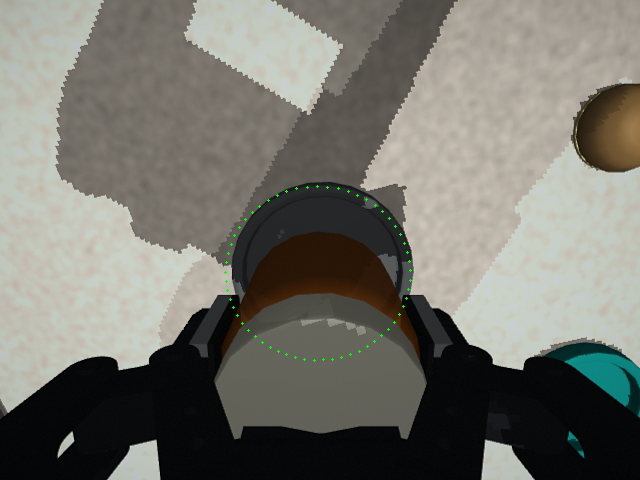

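The ring spans columns 233–412 and its top is at row 183. It lies about 2 mm from the prediction, at roughly (0.531, -0.395). I lower and release.

```bash
python3 -m creep '[{"x":-0.1,"y":0.1,"z":-2,"turn":0,"jaw":5},{"x":-0.1,"y":0.1,"z":-3.5,"turn":0,"jaw":5},{"x":-0.1,"y":0.1,"z":-4.5,"turn":0,"jaw":5},{"x":-0.1,"y":0.1,"z":-4.5,"turn":0,"jaw":5},{"x":-0.1,"y":0.1,"z":-4.5,"turn":0,"jaw":6.5},{"x":-0.1,"y":0.1,"z":-4.5,"turn":0,"jaw":7.5},{"x":-0.1,"y":0.1,"z":-4.5,"turn":0,"jaw":8},{"x":-0.1,"y":0.1,"z":-4.5,"turn":0,"jaw":8},{"x":-0.1,"y":0.1,"z":0,"turn":0,"jaw":8},{"x":-0.1,"y":0.1,"z":5,"turn":0,"jaw":8}]'
python3 - <<'E'
from h import *
print(get_state()["tool_pos"])
E
```

```text
time_s: 9.5
tool_pos: [0.53, -0.3947, 0.112]
ee_rot: [-0.002, 0.136, 0.991, 0.001]
force: [0.5, -1.3, 0.1]
finger_gap: 0.0801
grip_force: 0.0
[ 0.53002983 -0.39473023  0.1119873 ]
```

```bash
python3 -m creep '[{"x":0,"y":0,"z":4,"turn":0.1,"jaw":8.5},{"x":-9.7,"y":26.6,"z":4,"turn":0.17,"jaw":8.5},{"x":-9.7,"y":26.6,"z":4,"turn":0.17,"jaw":8.5},{"x":-9.7,"y":26.6,"z":4,"turn":0.17,"jaw":8.5},{"x":-9.7,"y":26.6,"z":4,"turn":0.17,"jaw":8.5},{"x":-9.7,"y":26.6,"z":4,"turn":0.17,"jaw":8.5},{"x":-9.7,"y":26.6,"z":4,"turn":0.17,"jaw":8.5},{"x":-9.7,"y":26.6,"z":4,"turn":0.17,"jaw":5},{"x":-9.7,"y":26.6,"z":4,"turn":0.17,"jaw":5},{"x":-9.7,"y":26.6,"z":4,"turn":0.17,"jaw":5}]'
python3 - <<'E'
from h import *
s=np.ascontiguousarray(optics.read_camera("scene")[...,::-1])
c=optics.calibration("wrist");w=np.ascontiguousarray(optics.read_camera("wrist")[...,::-1])
for p in ((.3706,-.1222,.008),(.4786,-.1331,.008),(.4326,-.1285,.008)): 
    q=proj(c,np.array(p));print(q); cv2.circle(w,tuple(int(x) for x in q),3,(0,255,0),-1)
cr=cv2.resize(s[100:170,170:240],(480,480),interpolation=cv2.INTER_CUBIC)
cv2.imwrite("pics/w6.png",cv2.resize(np.hstack([w,cr]),(800,343)))
np.save("w6.npy",w)
E
```

```text
time_s: 10.5
tool_pos: [0.4342, -0.1302, 0.1525]
ee_rot: [0.0, 0.052, 0.999, -0.0]
force: [-0.7, -0.1, 0.2]
finger_gap: 0.0504
grip_force: 0.0
[322.67002729 132.0354943 ]
[322.83207223 283.81666035]
[322.70718932 222.88286896]
```

View pics/w6.png

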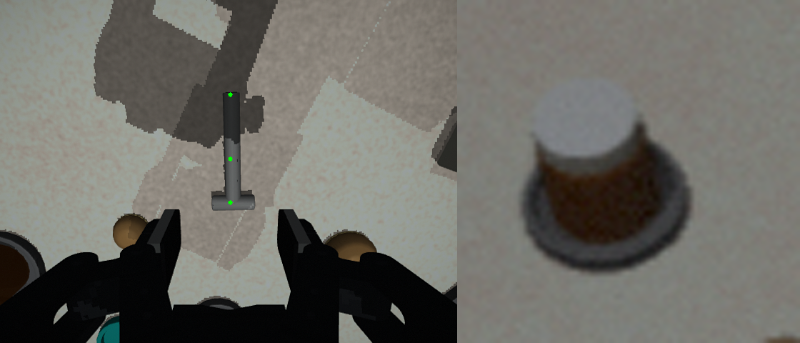

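The overlay falls on the borer's tip, shaft and handle, so the alignment is good. The wide jar stands upright in its seat. I grasp the borer.

```bash
python3 -m creep '[{"x":0,"y":0.1,"z":-5,"turn":0,"jaw":5},{"x":0,"y":0.1,"z":-9,"turn":0,"jaw":5},{"x":0,"y":0.1,"z":-12.5,"turn":0,"jaw":5},{"x":0,"y":0.1,"z":-14.7,"turn":0,"jaw":5},{"x":0,"y":0.1,"z":-14.7,"turn":0,"jaw":5},{"x":0,"y":0.1,"z":-14.7,"turn":0,"jaw":1},{"x":0,"y":0.1,"z":-14.7,"turn":0,"jaw":1},{"x":0,"y":0.1,"z":-14.7,"turn":0,"jaw":1},{"x":0,"y":0.1,"z":-14.7,"turn":0,"jaw":1},{"x":0,"y":0.1,"z":-14.7,"turn":0,"jaw":1}]'
```

```text
time_s: 11.6
tool_pos: [0.4344, -0.1289, 0.0068]
ee_rot: [0.001, 0.051, 0.999, -0.001]
force: [-1.4, -0.7, 5.6]
finger_gap: 0.0131
grip_force: 58.6
```

```bash
python3 -m creep '[{"x":0,"y":0,"z":0,"turn":0,"jaw":4},{"x":0,"y":0,"z":0,"turn":0,"jaw":4},{"x":0,"y":0,"z":0,"turn":0,"jaw":4},{"x":0,"y":0,"z":-0.4,"turn":0,"jaw":4},{"x":0,"y":0,"z":-0.4,"turn":0,"jaw":1},{"x":0,"y":0,"z":-0.4,"turn":0,"jaw":1},{"x":0,"y":0,"z":-0.4,"turn":0,"jaw":1},{"x":0,"y":0,"z":-0.4,"turn":0,"jaw":1},{"x":0,"y":0,"z":-0.4,"turn":0,"jaw":1},{"x":0,"y":0,"z":-0.4,"turn":0,"jaw":1}]'
```

```text
time_s: 12.6
tool_pos: [0.4336, -0.1283, 0.0013]
ee_rot: [-0.0, 0.051, 0.999, 0.0]
force: [-0.1, 0.0, 1.1]
finger_gap: 0.0132
grip_force: 58.5
```

```bash
python3 -m creep '[{"x":0,"y":0,"z":4,"turn":0,"jaw":1},{"x":0,"y":0,"z":8,"turn":0,"jaw":1},{"x":0.5,"y":3,"z":11,"turn":-0.05,"jaw":1},{"x":2,"y":7,"z":12,"turn":-0.1,"jaw":1},{"x":3,"y":11.5,"z":12,"turn":-0.1,"jaw":1},{"x":4,"y":16,"z":12,"turn":-0.1,"jaw":1},{"x":5,"y":20.5,"z":12,"turn":-0.1,"jaw":1},{"x":6,"y":25,"z":12,"turn":-0.1,"jaw":1},{"x":7,"y":29,"z":12,"turn":-0.1,"jaw":1},{"x":8,"y":33,"z":12,"turn":-0.1,"jaw":1}]'
python3 -m creep '[{"x":1,"y":4,"z":0,"turn":0,"jaw":1},{"x":2,"y":8,"z":0,"turn":0,"jaw":1},{"x":3,"y":12,"z":0,"turn":0,"jaw":1},{"x":4.2,"y":16.4,"z":0,"turn":0,"jaw":1},{"x":4.2,"y":16.4,"z":0,"turn":0,"jaw":1},{"x":4.2,"y":16.4,"z":-3,"turn":0,"jaw":1},{"x":4.2,"y":16.4,"z":-6,"turn":0,"jaw":1},{"x":4.2,"y":16.4,"z":-6,"turn":0,"jaw":1},{"x":4.2,"y":16.4,"z":-6,"turn":0,"jaw":1},{"x":4.2,"y":16.4,"z":-6,"turn":0,"jaw":1}]'
python3 - <<'E'
from h import *
c=optics.calibration("wrist");w=np.ascontiguousarray(optics.read_camera("wrist")[...,::-1])
a=np.radians(-11.3);X=np.array([np.cos(a),np.sin(a)]);Y=np.array([-X[1],X[0]])
for sx,sy,z,k in((75,30,.004,0),(75,-30,.004,0),(-75,30,.004,0),(-75,-30,.004,0),(35,21,.018,1),(35,-21,.018,1),(-35,21,.018,1),(-35,-21,.018,1)):
    p=np.array([.547,.3675])+X*sx/1e3+Y*sy/1e3;q=proj(c,np.array([*p,z]));print(sx,sy,q.round());cv2.circle(w,tuple(int(x) for x in q),3,(0,255,0) if k==0 else (0,0,255),-1)
cv2.imwrite("pics/w7.png",w)
E
```

```text
time_s: 13.6
tool_pos: [0.5136, 0.2036, 0.121]
ee_rot: [-0.0, 0.101, 0.995, -0.0]
force: [1.2, -0.4, -1.4]
finger_gap: 0.0135
grip_force: 58.9
time_s: 14.6
tool_pos: [0.5565, 0.3657, 0.0632]
ee_rot: [0.001, 0.101, 0.995, 0.001]
force: [-0.2, -0.9, -1.5]
finger_gap: 0.0129
grip_force: 59.1
75 30 [375. 376.]
75 -30 [267. 376.]
-75 30 [385.  89.]
-75 -30 [253.  90.]
35 21 [363. 322.]
35 -21 [278. 322.]
-35 21 [366. 181.]
-35 -21 [273. 181.]
```

View pics/w7.png

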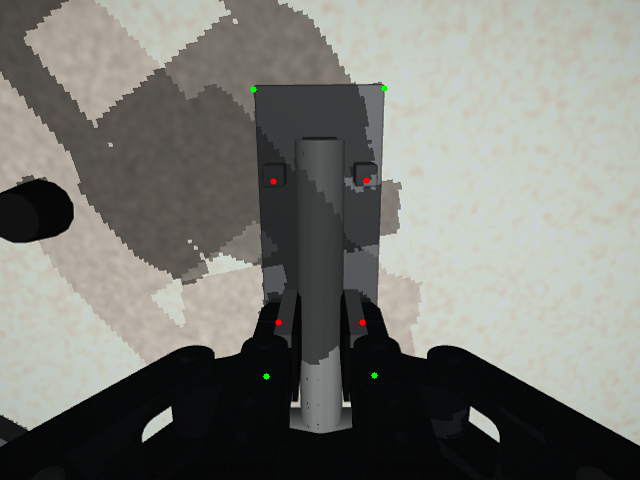

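The rest lines up with the marks, about 3 mm nearer the robot, and the shaft lies centred between the posts. I lower and release.

```bash
python3 -m creep '[{"x":-0.3,"y":0.05,"z":-2,"turn":0,"jaw":1},{"x":-0.3,"y":0.05,"z":-4,"turn":0,"jaw":1},{"x":-0.3,"y":0.05,"z":-5,"turn":0,"jaw":1},{"x":-0.3,"y":0.05,"z":-5.5,"turn":0,"jaw":1},{"x":-0.3,"y":0.05,"z":-5.5,"turn":0,"jaw":1},{"x":-0.3,"y":0.05,"z":-5.5,"turn":0,"jaw":4},{"x":-0.3,"y":0.05,"z":-5.5,"turn":0,"jaw":4},{"x":-0.3,"y":0.05,"z":-5.5,"turn":0,"jaw":4},{"x":-0.3,"y":0.05,"z":-1,"turn":0,"jaw":4},{"x":-0.3,"y":0.05,"z":4,"turn":0,"jaw":4}]'
```

```text
time_s: 15.65
tool_pos: [0.5519, 0.3658, 0.1013]
ee_rot: [-0.002, 0.101, 0.995, -0.001]
force: [0.7, 0.2, 0.7]
finger_gap: 0.0395
grip_force: 0.0
```

```bash
python3 -m creep '[{"x":0,"y":0,"z":5,"turn":0,"jaw":8.5},{"x":-10.5,"y":-25.4,"z":5,"turn":-0.14,"jaw":8.5},{"x":-10.5,"y":-25.4,"z":5,"turn":-0.278,"jaw":8.5},{"x":-10.5,"y":-25.4,"z":5,"turn":-0.278,"jaw":8.5},{"x":-10.5,"y":-25.4,"z":5,"turn":-0.278,"jaw":8.5},{"x":-10.5,"y":-25.4,"z":5,"turn":-0.278,"jaw":8.5},{"x":-10.5,"y":-25.4,"z":5,"turn":-0.278,"jaw":8.5},{"x":-10.5,"y":-25.4,"z":5,"turn":-0.278,"jaw":8.5},{"x":-10.5,"y":-25.4,"z":5,"turn":-0.278,"jaw":8.5},{"x":-10.5,"y":-25.4,"z":5,"turn":-0.278,"jaw":8.5}]'
python3 - <<'E'
from h import *
s=np.ascontiguousarray(optics.read_camera("scene")[...,::-1])
c=optics.calibration("wrist");w=np.ascontiguousarray(optics.read_camera("wrist")[...,::-1])
a=np.radians(62.5);X=np.array([np.cos(a),np.sin(a)]);Y=np.array([-X[1],X[0]])
for sx,sy in((1,1),(1,-1),(-1,1),(-1,-1)):
    q=proj(c,np.array([*(np.array([.448,.112])+.026*(X*sx+Y*sy)),.055]));cv2.circle(w,tuple(int(x) for x in q),3,(0,255,0),-1);print(q)
cr=cv2.resize(s[345:425,310:400],(540,480),interpolation=cv2.INTER_CUBIC)
cv2.imwrite("pics/w8.png",cv2.resize(np.hstack([w,cr]),(800,325)))
E
```

```text
time_s: 16.65
tool_pos: [0.4482, 0.1128, 0.1515]
ee_rot: [0.0, 0.238, 0.971, 0.0]
force: [0.2, -0.3, -0.1]
finger_gap: 0.0852
grip_force: 0.0
[364.55939836 201.92754878]
[362.04987263 285.32217392]
[275.13926253 201.85707011]
[277.55303519 285.26730174]
```

View pics/w8.png

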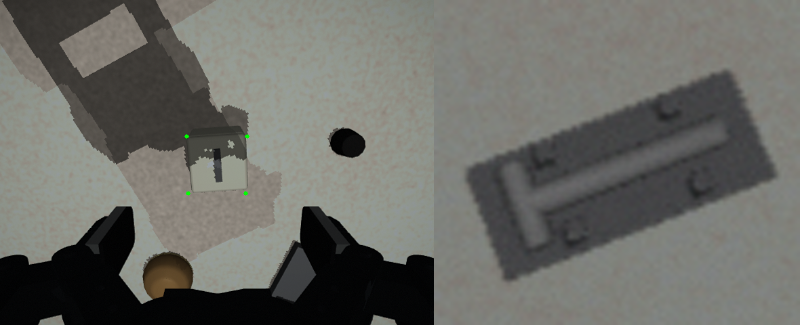

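The borer lies centred between the four posts. The box lid sits on the predicted corners to within about 3 mm. I grasp it.

```bash
python3 -m creep '[{"x":-0.2,"y":0.1,"z":-5,"turn":0,"jaw":8.5},{"x":-0.2,"y":0.1,"z":-9,"turn":0,"jaw":8.5},{"x":-0.2,"y":0.1,"z":-12,"turn":0,"jaw":8.5},{"x":-0.2,"y":0.1,"z":-13.9,"turn":0,"jaw":8.5},{"x":-0.2,"y":0.1,"z":-13.9,"turn":0,"jaw":8.5},{"x":-0.2,"y":0.1,"z":-13.9,"turn":0,"jaw":4},{"x":-0.2,"y":0.1,"z":-13.9,"turn":0,"jaw":4},{"x":-0.2,"y":0.1,"z":-13.9,"turn":0,"jaw":4},{"x":-0.2,"y":0.1,"z":-13.9,"turn":0,"jaw":4},{"x":-0.2,"y":0.1,"z":-13.9,"turn":0,"jaw":4}]'
```

```text
time_s: 17.75
tool_pos: [0.4465, 0.1133, 0.0138]
ee_rot: [0.002, 0.238, 0.971, 0.0]
force: [-0.2, 1.5, 5.1]
finger_gap: 0.0521
grip_force: 61.4
```

```bash
python3 -m creep '[{"x":0,"y":0,"z":5,"turn":0,"jaw":4},{"x":1,"y":0,"z":9,"turn":-0.1,"jaw":4},{"x":5,"y":0.6,"z":9,"turn":-0.2,"jaw":4},{"x":9,"y":1,"z":9,"turn":-0.3,"jaw":4},{"x":13,"y":1.6,"z":9,"turn":-0.39,"jaw":4},{"x":17,"y":2.2,"z":9,"turn":-0.39,"jaw":4},{"x":19.7,"y":2.4,"z":9,"turn":-0.39,"jaw":4},{"x":19.7,"y":2.4,"z":7,"turn":-0.39,"jaw":4},{"x":19.7,"y":2.4,"z":5,"turn":-0.39,"jaw":4},{"x":19.7,"y":2.4,"z":5,"turn":-0.39,"jaw":4}]'
python3 - <<'E'
from h import *
c=optics.calibration("wrist");w=np.ascontiguousarray(optics.read_camera("wrist")[...,::-1]);print(get_state()["tool_pos"])
a=np.radians(40);X=np.array([np.cos(a),np.sin(a)]);Y=np.array([-X[1],X[0]])
for sx,sy in((1,1),(1,-1),(-1,1),(-1,-1)):
    q=proj(c,np.array([*(np.array([.6445,.1365])+.04*(X*sx+Y*sy)),.012]));cv2.circle(w,tuple(int(x) for x in q),3,(0,255,0),-1)
cv2.imwrite("pics/w9.png",w)
E
```

```text
time_s: 18.75
tool_pos: [0.6414, 0.1372, 0.0605]
ee_rot: [-0.002, 0.422, 0.907, -0.001]
force: [-0.0, 0.1, -1.5]
finger_gap: 0.052
grip_force: 62.0
[0.64217651 0.1372353  0.062289  ]
```

View pics/w9.png

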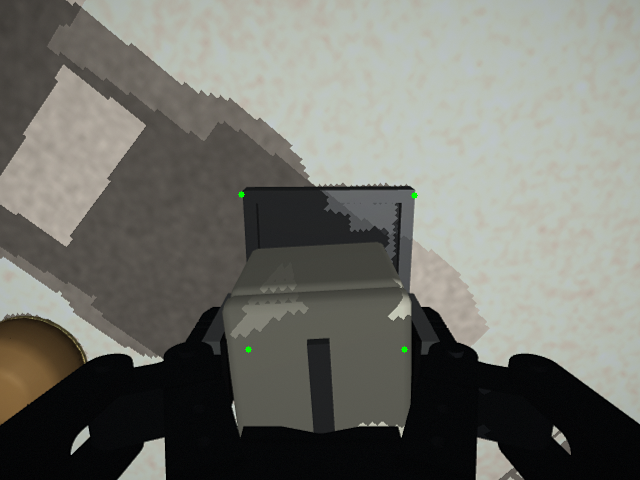

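The tray's far edge is at row 188 against 194 predicted, about 3 mm farther along. The box sits square above it. I lower and release.

```bash
python3 -m creep '[{"x":-0.1,"y":0.1,"z":-2,"turn":0,"jaw":4},{"x":-0.1,"y":0.1,"z":-3.5,"turn":0,"jaw":4},{"x":-0.1,"y":0.1,"z":-4.5,"turn":0,"jaw":4},{"x":-0.1,"y":0.1,"z":-4.5,"turn":0,"jaw":4},{"x":-0.1,"y":0.1,"z":-4.5,"turn":0,"jaw":6.5},{"x":-0.1,"y":0.1,"z":-4.5,"turn":0,"jaw":7.5},{"x":-0.1,"y":0.1,"z":-4.5,"turn":0,"jaw":7.5},{"x":-0.1,"y":0.1,"z":-4.5,"turn":0,"jaw":7.5},{"x":-0.1,"y":0.1,"z":0,"turn":0,"jaw":7.5},{"x":-0.1,"y":0.1,"z":5,"turn":0,"jaw":7.5}]'
python3 -m creep '[{"x":0,"y":0,"z":5,"turn":0,"jaw":7.5},{"x":-10,"y":0,"z":10,"turn":0,"jaw":7.5},{"x":-20,"y":5,"z":12,"turn":0,"jaw":7.5},{"x":-25,"y":10,"z":12,"turn":0,"jaw":7.5},{"x":-25,"y":10,"z":12,"turn":0,"jaw":7.5},{"x":-25,"y":10,"z":12,"turn":0,"jaw":7.5},{"x":-25,"y":10,"z":12,"turn":0,"jaw":7.5},{"x":-25,"y":10,"z":12,"turn":0,"jaw":7.5},{"x":-25,"y":10,"z":12,"turn":0,"jaw":7.5},{"x":-25,"y":10,"z":12,"turn":0,"jaw":7.5}]'
python3 - <<'E'
from h import *
t=[]
for n,ps in (("scene",[(200,135),(205,215),(262,318),(355,387)]),("side",[(495,320),(423,245),(331,195),(249,185)])):
    im=np.ascontiguousarray(optics.read_camera(n)[...,::-1]);cv2.imwrite(f"pics/{n}9.png",im); t.append(np.hstack([cv2.resize(im[v-40:v+40,u-40:u+40],(200,200),interpolation=cv2.INTER_CUBIC) for u,v in ps]))
cv2.imwrite("pics/final.png",np.vstack(t))
c=optics.calibration("scene")
for o,z in(((.533,-.397),.074),((.633,-.166),.07),((.6445,.1365),.059)): print(proj(c,np.array([*o,z])))
E
```

```text
time_s: 19.8
tool_pos: [0.6407, 0.138, 0.1119]
ee_rot: [-0.002, 0.422, 0.907, -0.001]
force: [0.8, -0.2, 0.4]
finger_gap: 0.0753
grip_force: 0.0
time_s: 20.8
tool_pos: [0.3924, 0.2378, 0.2321]
ee_rot: [0.0, 0.422, 0.907, -0.0]
force: [0.0, -0.1, 0.2]
finger_gap: 0.0752
grip_force: 0.0
[195.68505517 123.46985735]
[200.54964711 206.01953811]
[259.20727675 312.77911479]
```

View pics/final.png

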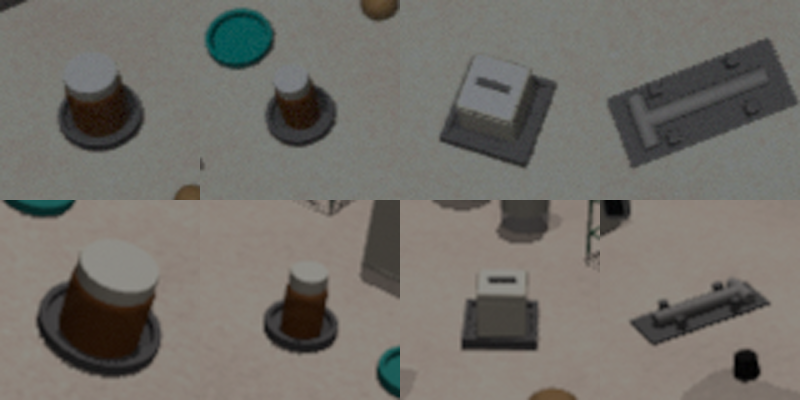

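```bash
python3 - <<'E'
from h import *
a,b=optics.calibration("scene"),optics.calibration("side")
for k,p,q,z,s in(("w",(197.6,125.4),(502.2,306.4),.074,(.533,-.397)),("n",(202.2,206.6),(426.6,233.8),.07,(.6328,-.166)),("box",(261.2,312),(331.8,187.4),.059,(.6445,.1365))):
    A,B=onz(a,*p,z)[:2],onz(b,*q,z)[:2]; print(k,A.round(4),B.round(4),"off mm",((A+B)/2-s).round(4)*1e3)
E
python3 - <<'E'
import sys
from h import *
sc=cv2.imread("pics/scene9.png");sd=cv2.imread("pics/side9.png")
# vertical stability / tuber check: dome centroid before and after
for f in("scene0","scene9"):
    im=cv2.imread(f"pics/{f}.png");h=cv2.cvtColor(im[235:272,245:282],cv2.COLOR_BGR2HSV);m=(h[...,1]>90).astype(np.uint8);M=cv2.moments(m,True);print(f,M['m10']/M['m00'],M['m01']/M['m00'])
E
```

```text
w [ 0.5316 -0.3886] [ 0.5299 -0.3992] off mm [-2.2  3.1]
n [ 0.6304 -0.1625] [ 0.6286 -0.1698] off mm [-3.3 -0.1]
box [0.64   0.1372] [0.6454 0.134 ] off mm [-1.8 -0.9]
scene0 16.845965770171148 17.943765281173594
scene9 16.912408759124087 17.939172749391727
```

All offsets are under 4 mm, everything stands upright, and the potato half has not moved. I hand in the job.

```bash
python3 -c "
from cell import job; print(job.finish_job())"
```

```text
the job is handed in; nothing more can be done
None
```

The job is handed in after about 21 s of robot time: both jars and the box stand upright in their holders, within about 4 mm of centre as measured from the scene and side cameras; by eye the borer lies between its posts, and the large potato half has not moved; no verdict was returned.

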